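Hold a mill ball under the bench magnifier

TASK

A porcelain mill ball is to be checked for chips. First swing the bench magnifier (its lens frame has a knob to take it by) until its lens is centred over the round cork pad and let go of it there; then pick up the wooden sample tray, which has an upright metal grip, and carry it, with the loose ball staying in its pocket, until the ball is right under the lens, and finish while holding the tray there, level and still, about 8 cm above the table and touching nothing but the gripper. Leave the cup, the bowl and the lidded pot where they stand.

Things in the scene. Friction and masses are not known exactly. Their poses are not given: they have to be found in the camera images.
- magnifier (a joint): swing of the magnifier's arm about the upright column, rad, from -1.3 to 1.3. At 0 the arm points along -x of its foot (towards the robot, give or take 0.15 rad of foot yaw); it grows as the lens swings to the robot's right (-y), anticlockwise seen from above. It starts at 0.6 to 1.0. The joint is stiff: it takes about 3 N at the knob to move it and it stays where it is left.
- hinge (a point): point on the vertical swing axis at the top of the magnifier's steel column, 232 mm above the table. The column is 22 mm thick on a round foot of 120 mm diameter, fixed to the table. The x and y axes are those of the fixed foot.
- lens (a point): centre of the magnifier's round glass lens, 220 mm from the swing axis, 232 mm above the table. Its white frame has an outer diameter of 92 mm and is 14 mm thick. The x axis points from the lens along the grey arm (16 mm wide) to the column, z up.
- knob (a point): middle of the exposed part of the upright grey finger knob on the lens frame: round, 16 mm diameter, standing 49 mm tall above its lug (from 237 to 286 mm above the table; this point is at 264 mm). It is 55 mm sideways of the lens centre, on the frame's +y side (the robot's left).
- pad_top (a point): centre of the top of the round cork pad on the table, 100 mm diameter, 5 mm thick, fixed; within 5 mm of the circle that the lens travels on.
- tray_grip (a point): centre of the upright metal grip plate of the sample tray: the plate is 40 mm long (tray x), 14 mm thick (tray y) and stands 46 mm above the board. This point is 37 mm above the tray's underside and 21 mm below the plate's top. The x axis points along the tray to the pocket, z up. The board is wood, 205 mm long (from 50 mm behind this point to 155 mm ahead of it), 70 mm wide, 12 mm thick. The tray weighs 0.2 to 0.42 kg; it balances about 20 mm ahead of this point.
- pocket (a point): middle of the tray's pocket, at the height of the ball's centre when it sits there (21 mm above the tray's underside), 120 mm ahead of the grip. The pocket is a round recess 40 mm in diameter and 5 mm deep; the ball can roll about 9 mm either way in it and climbs out if the tray is tipped steeply or jerked.
- ball_center (a point): centre of the loose white porcelain ball, 28 mm diameter, 28 g.
- tray: the whole sample tray; origin at its underside, straight below tray_grip, same axes.
- cup: white porcelain cup, 72 mm diameter, 80 mm tall, origin at the centre of its foot: leave it alone.
- bowl: white porcelain bowl, 116 mm diameter, 55 mm tall, origin at the centre of its foot: leave it alone.
- pot: white lidded porcelain pot, 84 mm diameter, 86 mm tall, origin at the centre of its foot: leave it alone.
There are look-alikes about, which are no part of the job. Several things look just like the tray: the one meant starts farthest from the robot's base.

How it is judged:
On the way, in this order (a step that is already met when the one before it is completed fails the run):
1. the lens stands over the cork pad and the gripper has let go of the magnifier (horizontal distance between lens and pad_top below 0.025 m and contact force between the fingers and magnifier below 0.2 N), for 0.2 s.
2. the tray is lifted clear of the table with the ball in its pocket (height (world z) of tray above 0.04 m and distance between ball_center and pocket below 0.016 m), for 0.2 s.
At the end, for the whole second after the job is handed in: The lens is over the cork pad (within 30 mm), the ball is in the tray's pocket and within 30 mm of straight below the lens, and the tray is held still in the gripper's fingers, its underside 50 to 130 mm above the table, level within 0.12 rad (7 degrees), touching nothing else (horizontal distance between lens and pad_top below 0.03 m and horizontal distance between ball_center and lens below 0.03 m and distance between ball_center and pocket below 0.016 m and height (world z) of tray between 0.05 and 0.13 m and angle between tray's own z axis and vertical below 0.12 rad and linear speed of tray below 0.02 m/s and contact force between the fingers and tray above 1 N and contact force between tray and magnifier below 0.2 N and contact force between the arm and tray below 0.2 N); the arm keeps its last pose, push and grip.
It fails at once if the ball leaves the tray's pocket (distance between ball_center and pocket above 0.02 m).
It fails at once if the cup, the bowl or the pot is moved by more than 20 mm (distance of any of cup, bowl, pot from where it was at the start of the episode above 0.02 m).
It also fails if it takes over 66 s, if anything falls off the work surface, if the arm or the gripper's body presses on something with over 40 N, if the wrist force passes 120 N, or if a joint passes its speed limit or range.

ROBOT

A 7-joint arm with a two-finger parallel gripper is mounted at the origin on the work surface. World frame = base frame: x ahead of the robot, y to its left, z up, the work surface at z = 0. Lengths are in m, angles in rad, forces in N, time in s.
With the tool pointing down it reaches from about 0.425 to 0.875 m from the base axis. Payload 8.4 kg.
Tool frame: the origin (TCP) lies midway between the tips of the shut fingers; the grasp point (between the pads) lies 19 mm behind it; x points along the fingers, z is the direction in which the jaws open and shut, and the axes are right-handed (so a half turn about x gives the same grasp; the last joint's range is limited). The gripper opens to 85 mm and grips with 20 to 120 N. Pads are 22 mm wide; open, the fingers measure 114 mm over their backs; the gripper's body (76 mm by 85 mm) begins 54 mm behind the grasp point. The pads swing forward as they close: fully open they stand 13 mm farther back than shut.
Start: joints at [1.239, 0.333, 0.04, 1.465, -0.013, 1.343, -0.059], TCP at [0.15, -0.632, 0.231] pointing down, gripper open.
Joint ranges: [-2.58, 2.58], [-0.38, 2.09], [-1.3, 1.39], [0.25, 2.4], [-1.5, 4.64], [0.08, 2.09], [-2.65, 2.65]. Speed limits (rad/s): [2.22, 2.22, 2.79, 2.79, 3.14, 3.14, 3.14].

INTERFACE

Orientations are given as [roll, pitch, yaw] about the fixed x, y, z axes, in that order (R = Rz(yaw) Ry(pitch) Rx(roll)).
In Python, from bench import get_obs, camera, camera_model, sign_off, regions_of, tip_of gives the robot as it stands.
- The arm moves only by the tool send_rows, never from a script. Its argument "steps" is a list of rows, each a list of 4 numbers: the shift along the tool's x, y, z in mm, then the turn about the tool's x in rad. A call has 1 to 20 rows; each row shifts and turns the commanded pose from where the row before left it, along the tool's axes as they then stand; what a row does not reach is not made up. A row lasts 1/10 s, in which the tool goes at most 50 mm and 8.59 degrees, less where a joint would pass 70% of its speed; a pose out of reach is approached as far as the arm can. A call with a gripper value outside its range is refused whole. "hand" is the opening in per cent of the stroke, from 0 (shut) to 100 (fully open), set as the call begins (left out, the last holds). The fingers move at their own pace and stop on an object; "grip_force" is the grip in N (left out, the last holds). Time passes only in rows, so rows that do not move let the fingers close. It gives the time, the measured TCP pose, the force and the opening at its end, in the units of the state.
- get_obs(): the state, without advancing time (a new reading comes with each control period).
- camera(name): name is "scene" or "top"; returns the picture (420x560x3 uint8, red, green, blue); there is no depth.
- camera_model(name): a dict with "K" (3x3 intrinsics, pixels), "dist" ([k1, k2, p1, p2, k3] as OpenCV has them; the pictures are not rectified), "camera_from_world" (4x4, takes a point from world to camera coordinates). Camera axes: x right, y down, z forward; pixel columns grow to the right and rows downward; lengths in m; the calibration is good to about 2 mm. A picture is of the moment at which its call begins. camera_model takes no time and is no camera call.
- sign_off(): hands the job in, once; it reports no verdict.
Trained networks look in the newest picture that a camera, given by its name, has taken for a name from the list of things; names that differ only in an ending like _2 or _b are one class to them, and where a whole thing is asked for, a point or a joint stands for the part that bears it (a point fixed in the world has none). Each returns a list of dicts, best first, with "confidence" (0 to 1); they miss things now and then, are a little off and sometimes report something else, mostly with a low value. They report only what shows in the picture. A call takes as long as a camera call. They do not tell look-alikes from the thing itself.
- regions_of(camera, query): "mask" (420x560 bool, what is visible of it) and "extent" ([left, top, right, bottom] in pixels, round what is visible of it).
- tip_of(camera, query): "pixel" ([column, row] in pixels: a listed point, or the origin of a listed thing).
The state is a dict: "t": time; "joint_pos": joint angles; "qd": joint speeds; "joint_torque": joint torques, N m; "tool_pos": TCP position; "ee_rot": TCP orientation; "wrist_force": force on the tool from outside, world axes, zero at the start; "ft_torque": the same for the moment, N m; "finger_gap": opening from 0.0 (shut) to 1.0 (fully open).
Only numpy, scipy, OpenCV 4.12 (cv2) and the standard library are available. Lean on these libraries where they do the work, as an engineer would, in place of code of your own. Each camera call takes 0.05 s, during which the arm holds its last target.

## Working session

There is one attempt and no reset: what is moved stays moved. The work goes in short steps, Python scripts to look and compute and a tool call to move; the robot and the scene stay as the last step left them, time stands still between calls to the robot, and variables do not carry over. Pictures are saved under pics/ and viewed, and the job is handed in when it is done.

Besides the shell and the picture viewer there is one more tool, called after "Request:" in YAML: its name, and indented under it one key for each argument. send_rows: Moves the arm, as the interface text tells. Its arguments: {"type":"object","properties":{"steps":{"type":"array","items":{"type":"array","items":{"type":"number"}}},"hand":{"type":"number"},"grip_force":{"type":"number"}},"required":["steps"]}

```bash
mkdir -p pics; ls
python3 - <<'E'
from bench import *
import cv2,numpy as np
o=get_obs()
for k,v in o.items(): print(k,np.round(v,3).tolist())
for n in ["scene","top"]:
    im=camera(n); cv2.imwrite(f"pics/{n}0.png",im[:,:,::-1])
    m=camera_model(n); print(n,np.round(m["K"],1).tolist(),np.round(m["dist"],3).tolist(),np.round(m["camera_from_world"],3).tolist())
    for q in ["hinge","lens","knob","pad_top","tray_grip","pocket","ball_center","tray","cup","bowl","pot"]:
        print(q,[(np.round(d["pixel"],1).tolist(),round(d["confidence"],2)) for d in tip_of(n,q)])
print(get_obs()["t"])
E
```

```text
pics
t 0.0
joint_pos [1.239, 0.334, 0.04, 1.466, -0.013, 1.343, -0.058]
qd [0.0, -0.001, 0.001, -0.0, 0.002, -0.0, 0.0]
joint_torque [0.0, -65.855, 1.366, -40.556, 0.017, 0.013, 0.0]
tool_pos [0.15, -0.632, 0.23]
ee_rot [-3.075, 1.569, 1.87]
wrist_force [-0.481, 1.235, 0.594]
ft_torque [-0.041, -0.027, 0.001]
finger_gap 1.003
scene [[398.4, 0.0, 283.1], [0.0, 398.4, 214.0], [0.0, 0.0, 1.0]] [-0.008, 0.0, 0.0, 0.0, 0.0] [[-0.296, 0.955, -0.013, 0.206], [0.626, 0.184, -0.758, -0.181], [-0.722, -0.233, -0.652, 1.418], [0.0, 0.0, 0.0, 1.0]]
hinge [([245.5, 287.8], 0.76)]
lens [([233.8, 210.1], 0.57)]
knob [([255.4, 196.3], 0.69)]
pad_top [([293.3, 280.6], 0.9)]
tray_grip [([391.3, 271.8], 0.78), ([266.2, 189.1], 0.74)]
pocket [([430.4, 307.9], 0.69), ([261.3, 215.9], 0.65), ([423.0, 310.4], 0.43)]
ball_center [([428.7, 309.4], 0.68)]
tray [([387.4, 284.2], 0.73), ([272.2, 195.8], 0.64)]
cup []
bowl [([126.6, 256.3], 0.75), ([245.4, 284.8], 0.46)]
pot [([368.7, 361.1], 0.71)]
top [[474.2, 0.0, 273.4], [0.0, 474.2, 204.0], [0.0, 0.0, 1.0]] [-0.085, 0.0, 0.0, 0.0, 0.0] [[0.013, -1.0, -0.014, -0.047], [-0.999, -0.012, -0.053, 0.52], [0.052, 0.015, -0.999, 1.246], [0.0, 0.0, 0.0, 1.0]]
hinge [([271.2, 77.7], 0.65)]
lens [([320.0, 164.1], 0.83)]
knob [([298.0, 176.0], 0.73)]
pad_top [([263.7, 183.2], 0.75), ([437.3, 176.9], 0.72)]
tray_grip [([325.8, 309.6], 0.83), ([174.3, 212.1], 0.76)]
pocket [([323.5, 266.3], 0.61), ([145.5, 181.9], 0.6)]
ball_center [([140.6, 180.9], 0.67)]
tray [([324.8, 309.1], 0.59), ([178.6, 209.1], 0.55), ([184.3, 126.2], 0.18)]
cup [([381.3, 219.6], 0.96)]
bowl [([438.0, 171.2], 0.78)]
pot [([184.1, 125.1], 0.57)]
1.2
```

View pics/scene0.png

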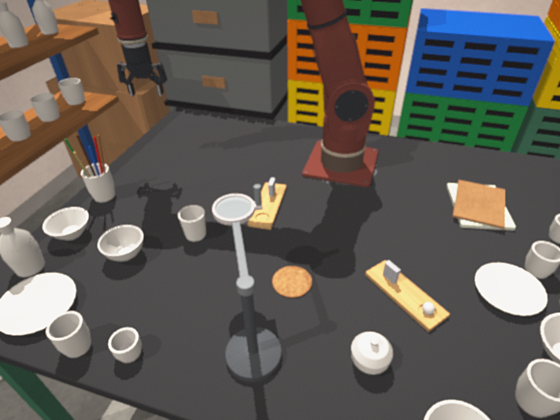

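View pics/top0.png

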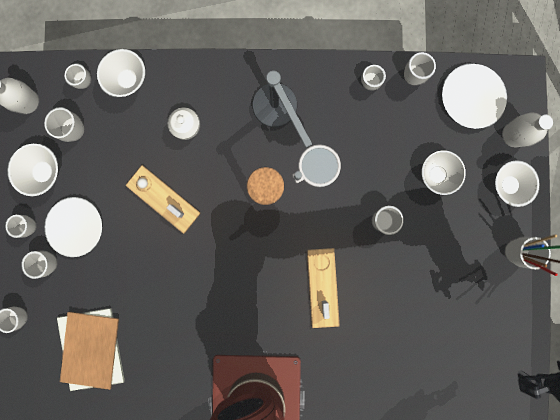

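```bash
cat > h.py <<'E'
from bench import *
import cv2,numpy as np
from scipy.optimize import least_squares
from scipy.spatial.transform import Rotation as R
M={n:camera_model(n) for n in ["scene","top"]}
def ray(n,px):
    m=M[n];u=cv2.undistortPoints(np.array([[px]],float),np.array(m["K"]),np.array(m["dist"]))[0,0]
    T=np.array(m["camera_from_world"]);Rm=T[:3,:3];c=-Rm.T@T[:3,3];return c,Rm.T@np.array([u[0],u[1],1])
def atz(n,px,z):
    c,d=ray(n,px);return c+d*(z-c[2])/d[2]
def proj(n,p):
    m=M[n];T=np.array(m["camera_from_world"])
    return cv2.projectPoints(np.atleast_2d(np.array(p,float)),cv2.Rodrigues(T[:3,:3])[0],T[:3,3],np.array(m["K"]),np.array(m["dist"]))[0][:,0]
E
python3 - <<'E'
from h import *
P=[("hinge",.232,(245.5,287.8),(271.2,77.7)),("lens",.232,(233.8,210.1),(320,164.1)),("knob",.264,(255.4,196.3),(298,176)),("pad",.005,(293.3,280.6),(263.7,183.2)),("grip",.037,(391.3,271.8),(174.3,212.1)),("pocket",.021,(430.4,307.9),(145.5,181.9)),("ball",.021,(428.7,309.4),(140.6,180.9)),("pot",0,(368.7,361.1),(184.1,125.1)),("grip2",.037,(266.2,189.1),(325.8,309.6)),("cup",0,(193,237),(381.3,219.6))]
for n,z,a,b in P: print(n,np.round(atz("scene",a,z),4),np.round(atz("top",b,z),4))
o=get_obs();print(R.from_euler("xyz",o["ee_rot"]).as_matrix().round(3))
for n in["scene","top"]:
  im=cv2.imread(f"pics/{n}0.png")
  c=im[150:330,160:460] if n=="scene" else im[60:240,110:360]
  cv2.imwrite(f"pics/{n}0z.png",cv2.resize(c,None,fx=2.6,fy=2.6,interpolation=cv2.INTER_CUBIC))
  # mask-based
  for q in ["pad_top","lens","knob","ball_center","tray"]:
    for d in regions_of(n,q):
      m=d["mask"];ys,xs=np.nonzero(m);print(n,q,round(d["confidence"],2),np.round(d["extent"],1),round(xs.mean(),1),round(ys.mean(),1),len(xs))
E
```

```text
hinge [ 0.7905 -0.0375  0.232 ] [ 0.7919 -0.0346  0.232 ]
lens [ 0.5981 -0.1399  0.232 ] [ 0.598  -0.1448  0.232 ]
knob [ 0.577  -0.0956  0.264 ] [ 0.5675 -0.0954  0.264 ]
pad [ 0.5686 -0.0127  0.005 ] [ 0.5762 -0.0132  0.005 ]
grip [0.4985 0.2188 0.037 ] [0.4945 0.219  0.037 ]
pocket [0.5691 0.3173 0.021 ] [0.5748 0.3025 0.021 ]
ball [0.5745 0.3137 0.021 ] [0.5773 0.3159 0.021 ]
pot [0.73   0.2005 0.    ] [0.7336 0.2067 0.    ]
grip2 [ 0.2653 -0.1887  0.037 ] [ 0.2473 -0.1795  0.037 ]
cup [ 0.4927 -0.3334  0.    ] [ 0.4826 -0.3299  0.    ]
[[-0.     0.973  0.231]
 [ 0.     0.231 -0.973]
 [-1.     0.    -0.   ]]
scene pad_top 0.64 [274.1 267.  314.  299. ] 292.3 281.7 946
scene pad_top 0.44 [365.8 260.8 445.5 330.5] 405.5 293.8 2126
scene lens 0.61 [210.8 184.8 264.8 296.7] 239.6 228.1 2058
scene knob 0.75 [215.1 185.6 261.7 295.8] 239.3 228.9 2016
scene ball_center 0.7 [423.  303.7 434.4 315.5] 428.0 307.3 101
scene ball_center 0.65 [177.9 205.7 205.7 238.7] 192.9 222.5 718
scene tray 0.83 [248.6 178.4 282.7 227.4] 268.5 205.6 963
scene tray 0.73 [364.1 261.9 448.6 327.8] 406.6 294.3 2245
scene tray 0.72 [ 99.3 225.3 141.4 260.4] 121.2 242.1 1183
top pad_top 0.91 [247.3 165.8 284.5 203.3] 264.9 186.0 1112
top lens 0.78 [265.4  70.1 340.9 187.8] 308.3 146.8 2193
top knob 0.89 [264.3  70.2 340.1 187.2] 308.5 147.3 2091
top ball_center 0.41 [371.8 204.8 404.1 234.1] 387.5 219.6 675
top tray 0.88 [126.  165.  199.6 229.6] 163.1 199.7 1947
top tray 0.64 [311.7 248.8 339.4 328.7] 323.0 287.5 2101
```

View pics/top0z.png

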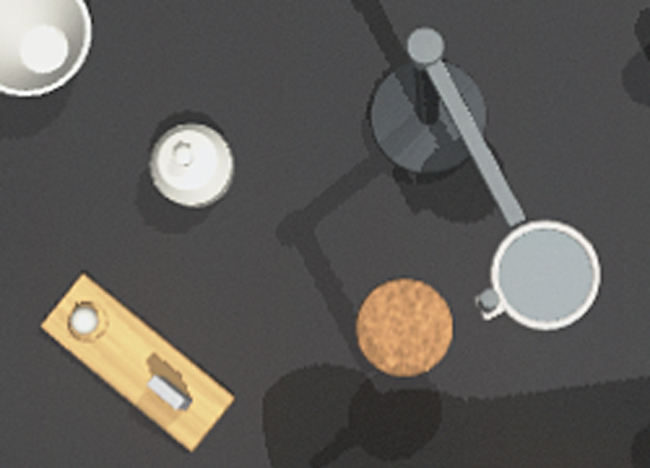

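View pics/scene0z.png

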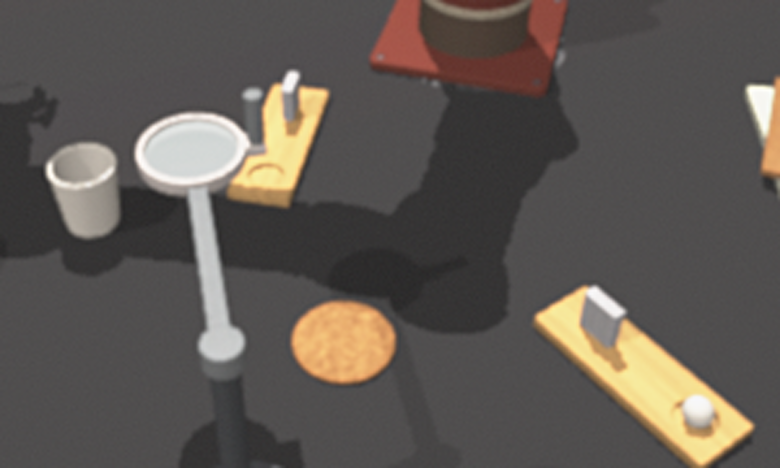

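Run:
```python
from h import *
t=lambda x,y:(110+x/2.6-.3,60+y/2.6-.3)
s=lambda x,y:(160+x/2.6-.3,150+y/2.6-.3)
for n,z,a,b in [("hinge",.235,s(222,343),t(426,45)),("lens",.239,s(193,153),t(546,275)),("knobtop",.286,s(252,94),t(488,297)),("pad",.005,s(343,341),t(404.5,327.5)),("gripA",.058,s(606,306),t(169,391)),("ball",.021,s(698,410),t(84,320))]:
    A=atz("scene",a,z);B=atz("top",b,z);print(n,A.round(4),B.round(4),((A+B)/2).round(4))
# full-tray fit: board outline corners top from zoom
c=[t(83,274),t(41,325),t(192,452),t(235,399)]
C=np.array([atz("top",p,.012) for p in c]);print(C.round(4), C.mean(0).round(4), np.linalg.norm(C-np.roll(C,1,0),axis=1))
c=[s(587,285),s(533,322),s(700,470),s(752,427)]
C=np.array([atz("scene",p,.012) for p in c]);print(C.round(4), C.mean(0).round(4), np.linalg.norm(C-np.roll(C,1,0),axis=1))
```

```text
hinge [ 0.7799 -0.0422  0.235 ] [ 0.7925 -0.0399  0.235 ] [ 0.7862 -0.0411  0.235 ]
lens [ 0.6007 -0.1378  0.239 ] [ 0.594  -0.1436  0.239 ] [ 0.5974 -0.1407  0.239 ]
knobtop [ 0.5686 -0.0945  0.286 ] [ 0.5693 -0.0933  0.286 ] [ 0.569  -0.0939  0.286 ]
pad [ 0.5706 -0.0165  0.005 ] [ 0.5696 -0.0176  0.005 ] [ 0.5701 -0.017   0.005 ]
gripA [0.5027 0.2194 0.058 ] [0.499  0.2134 0.058 ] [0.5009 0.2164 0.058 ]
ball [0.5691 0.3123 0.021 ] [0.5723 0.3119 0.021 ] [0.5707 0.3121 0.021 ]
[[0.6211 0.3172 0.012 ]
 [0.5675 0.3599 0.012 ]
 [0.4385 0.1984 0.012 ]
 [0.4934 0.1552 0.012 ]] [0.5301 0.2577 0.012 ] [0.20627917 0.06856791 0.20671206 0.06995316]
[[0.4359 0.2016 0.012 ]
 [0.5003 0.1565 0.012 ]
 [0.6253 0.3178 0.012 ]
 [0.5669 0.3604 0.012 ]] [0.5321 0.2591 0.012 ] [0.20589989 0.07866418 0.20397364 0.07225982]
```

Request:
send_rows:
  steps:
    - [-45, 0, 0, 0.117]
    - [-45, 0, 0, 0.117]
    - [-40, 20, -25, 0]
    - [0, 25, -32, 0]
    - [0, 25, -32, 0]
    - [0, 25, -32, 0]
    - [0, 25, -32, 0]
    - [0, 25, -32, 0]
    - [0, 25, -32, 0]
    - [0, 25, -32, 0]
    - [0, 25, -32, 0]
    - [0, 25, -32, 0]
    - [0, 25, -32, 0]
    - [0, 25, -32, 0]
    - [0, 25, -32, 0]
    - [0, 25, -32, 0]
    - [0, 25, -32, 0]
    - [0, 25, -32, 0]
    - [0, 20, -25, 0]
    - [0, 5, -9, 0]
  hand: 100

```text
t: 3.7
tool_pos: [0.5715, -0.0908, 0.36]
ee_rot: [-3.137, 1.569, 1.579]
wrist_force: [-0.7, 0.3, 0.2]
finger_gap: 0.999
```

Run:
```python
from h import *
o=get_obs();print(o["t"],o["tool_pos"],R.from_euler("xyz",o["ee_rot"]).as_matrix().round(3),np.round(o["joint_pos"],2))
for n in ["scene","top"]:
  im=camera(n);cv2.imwrite(f"pics/{n}1.png",im[:,:,::-1])
  for q,z in [("knob",.264),("lens",.232)]:print(q,[(d["pixel"],round(d["confidence"],2),atz(n,d["pixel"],z).round(4)) for d in tip_of(n,q)])
```

```text
3.7 [ 0.57152226 -0.0908161   0.3599796 ] [[-0.     1.     0.003]
 [ 0.002  0.003 -1.   ]
 [-1.    -0.    -0.002]] [ 0.48  0.19 -0.47  1.41  0.08  1.57 -1.55]
knob [([256.1, 196.6], 0.78, array([ 0.5775, -0.0938,  0.264 ])), ([368.2, 363.6], 0.73, array([0.8903, 0.1889, 0.264 ]))]
lens [([229.2, 207.8], 0.68, array([ 0.5937, -0.1526,  0.232 ]))]
knob []
lens []
```

View pics/scene1.png

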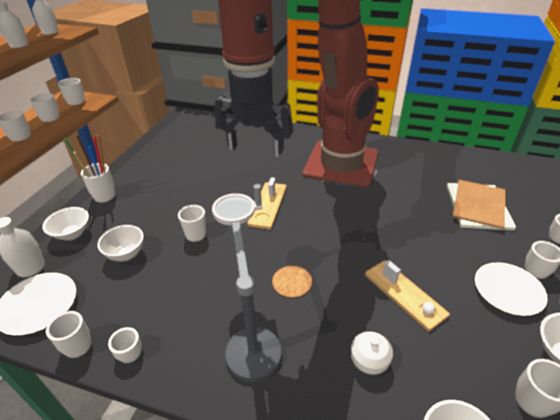

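View pics/top1.png

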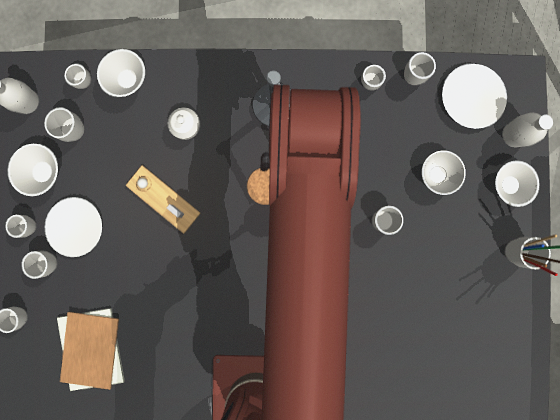

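Request:
send_rows:
  steps:
    - [20, 0, 1, 0]
    - [25, 0, 1, 0]
    - [25, 0, 0, 0]
    - [20, 0, 0, 0]
    - [13, 0, 0, 0]
    - [7, 0, 0, 0]

```text
t: 4.6
tool_pos: [0.5695, -0.0976, 0.2496]
ee_rot: [-1.329, 1.57, -2.902]
wrist_force: [0.1, -0.5, 0.3]
finger_gap: 1.001
```

Run:
```python
from h import *
im=camera("scene");cv2.imwrite("pics/scene2z.png",cv2.resize(im[100:260,180:340,::-1],None,fx=3.5,fy=3.5,interpolation=cv2.INTER_CUBIC))
```

```text
(no output)
```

View pics/scene2z.png

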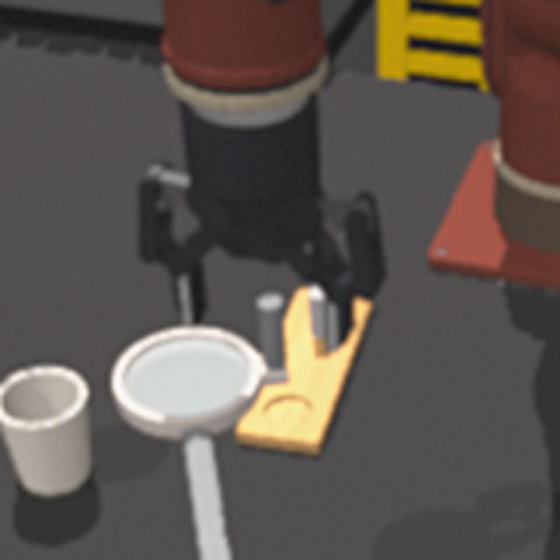

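Run:
```python
from h import *
o=get_obs();print(o["tool_pos"],R.from_euler("xyz",o["ee_rot"]).as_matrix().round(3))
t=np.array(o["tool_pos"])
f=lambda p:((proj("scene",p)-[180,100])*3.5).round(0).tolist()
print(f(t+[0,0,.013]),f(t+[0,.042,.013]),f(t+[0,-.042,.013]))
for x in (.56,.57,.58): print(x,f([x,-.094,.286]),f([x,-.094,.237]))
```

```text
[ 0.56941282 -0.09736196  0.24904857] [[-0.001  1.    -0.002]
 [ 0.    -0.002 -1.   ]
 [-1.    -0.001 -0.   ]]
[[266.0, 332.0]] [[330.0, 344.0]] [[202.0, 320.0]]
0.56 [[274.0, 293.0]] [[278.0, 355.0]]
0.57 [[268.0, 302.0]] [[273.0, 365.0]]
0.58 [[262.0, 312.0]] [[267.0, 375.0]]
```

Request:
send_rows:
  steps:
    - [0, 1, -4, 0]
    - [0, 0, 0, 0]
    - [0, 0, 0, 0]
    - [0, 0, 0, 0]
    - [0, 0, 0, 0]
    - [0, 0, 0, 0]
    - [0, 0, 0, 0]
    - [0, 0, 0, 0]
  hand: 0
  grip_force: 30

```text
t: 5.45
tool_pos: [0.5712, -0.0927, 0.2508]
ee_rot: [1.073, 1.57, -0.499]
wrist_force: [-1.9, -0.8, 5.1]
finger_gap: 0.177
```

Run:
```python
from h import *
im=camera("scene");cv2.imwrite("pics/scene3z.png",cv2.resize(im[100:260,180:340,::-1],None,fx=3.5,fy=3.5,interpolation=cv2.INTER_CUBIC))
```

```text
(no output)
```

View pics/scene3z.png

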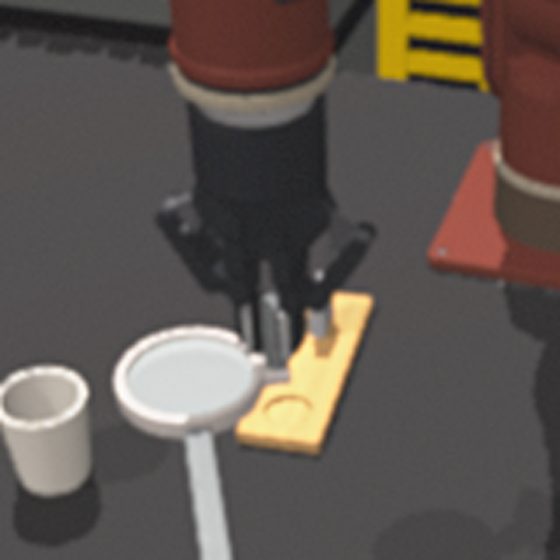

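Request:
send_rows:
  steps:
    - [0, -1.5, -6.8, 0]
    - [0, -1.4, -6.8, 0]
    - [0, -1, -6.8, 0]
    - [0, -0.9, -6.9, 0]
    - [0, -0.6, -6.8, 0]
    - [0, -0.6, -6.9, 0]
    - [0, -0.2, -6.9, 0]
    - [0, -0.1, -7, 0]
    - [0, 0.2, -6.9, 0]
    - [0, 0.3, -6.9, 0]
    - [0, 0.6, -6.9, 0]
    - [0, 0.8, -6.9, 0]
    - [0, 1.1, -6.8, 0]
    - [0, 1.2, -6.8, 0]
    - [0, 1.4, -6.8, 0]
    - [0, 1.6, -6.7, 0]
    - [0, 1.9, -6.7, 0]
    - [0, 2, -6.6, 0]
    - [0, 1, -3, 0]

```text
t: 7.4
tool_pos: [0.577, 0.0334, 0.2505]
ee_rot: [-0.695, 1.57, -2.267]
wrist_force: [-3.8, -3.9, 5.9]
finger_gap: 0.178
```

Run:
```python
from h import *
print(get_obs()["tool_pos"],get_obs()["wrist_force"])
im=camera("scene");cv2.imwrite("pics/scene4z.png",cv2.resize(im[130:390,180:460,::-1],None,fx=2.3,fy=2.3,interpolation=cv2.INTER_CUBIC))
for q,z in [("lens",.232),("pad_top",.005)]:print(q,[(np.round(d["pixel"],1),round(d["confidence"],2),atz("scene",d["pixel"],z).round(4)) for d in tip_of("scene",q)])
```

```text
[0.57697614 0.03338887 0.25046028] [-3.80784185 -3.86956568  5.91386572]
lens [(array([289. , 213.2]), 0.92, array([ 0.5742, -0.0215,  0.232 ])), (array([191.6, 233.8]), 0.71, array([ 0.6921, -0.1938,  0.232 ])), (array([244.9, 287.1]), 0.42, array([ 0.7893, -0.0391,  0.232 ]))]
pad_top [(array([293.5, 278.4]), 0.56, array([ 0.5616, -0.0142,  0.005 ]))]
```

View pics/scene4z.png

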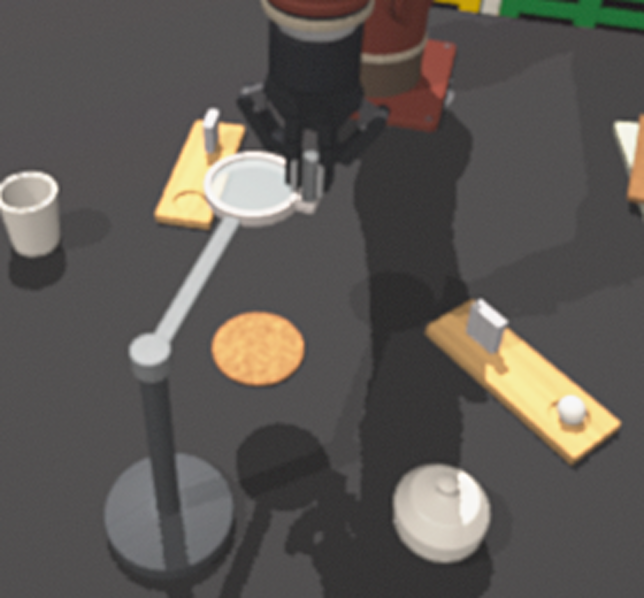

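Request:
send_rows:
  steps:
    - [0, 1, -4, 0]
    - [0, 0, 0, 0]
    - [0, 0, 0, 0]

```text
t: 7.85
tool_pos: [0.5781, 0.0373, 0.2505]
ee_rot: [2.281, 1.571, 0.709]
wrist_force: [-1.6, -1.5, 4.6]
finger_gap: 0.176
```

Request:
send_rows:
  steps:
    - [0, 0, 0, 0]
    - [0, 0, 0, 0]
    - [0, 0, 0, 0]
    - [0, 0, 0, 0]
    - [0, 0, 0, 0]
    - [0, 0, 0, 0]
  hand: 100

```text
t: 8.45
tool_pos: [0.5781, 0.0374, 0.2503]
ee_rot: [-2.902, 1.571, 1.809]
wrist_force: [-0.1, 0.0, 0.6]
finger_gap: 0.996
```

Request:
send_rows:
  steps:
    - [-10, 0, 0, 0]
    - [-20, 0, 0, 0]
    - [-30, 0, 0, 0]
    - [-30, 0, 0, 0]
    - [-20, 0, 0, 0]

```text
t: 8.95
tool_pos: [0.5784, 0.0375, 0.3636]
ee_rot: [1.65, 1.568, 0.078]
wrist_force: [1.5, -0.2, -0.5]
finger_gap: 0.996
```

Request:
send_rows:
  steps:
    - [0, -8, -18, 0]
    - [0, -16, -36, 0]
    - [0, -16, -36, 0]
    - [0, -16, -36, 0]
    - [0, -16, -36, 0]
    - [0, -8, -18, 0]
    - [0, 0, 0, -0.128]
    - [0, 0, 0, -0.128]
    - [0, 0, 0, -0.128]
    - [0, 0, 0, -0.128]
    - [0, 0, 0, -0.128]
    - [0, 0, 0, -0.128]
    - [0, 0, 0, -0.129]
    - [0, 0, 0, 0]

```text
t: 10.35
tool_pos: [0.4975, 0.2181, 0.3601]
ee_rot: [-2.283, 1.57, -2.955]
wrist_force: [0.1, 0.7, 0.9]
finger_gap: 1.0
```

Run:
```python
from h import *
o=get_obs();Rm=R.from_euler("xyz",o["ee_rot"]).as_matrix();print(o["tool_pos"],Rm.round(3).tolist(),np.degrees(np.arctan2(Rm[1,2],Rm[0,2])),np.round(o["joint_pos"],2))
for n in ["scene","top"]:
  im=camera(n);cv2.imwrite(f"pics/{n}5.png",im[:,:,::-1])
  for q,z in [("lens",.232),("hinge",.232),("pad_top",.005),("tray_grip",.037),("pocket",.021),("ball_center",.021)]:print(n,q,[(np.round(d["pixel"],1),round(d["confidence"],2),atz(n,d["pixel"],z).round(4)) for d in tip_of(n,q)])
im=cv2.imread("pics/scene5.png");cv2.imwrite("pics/scene5z.png",cv2.resize(im[130:390,180:460],None,fx=2.3,fy=2.3,interpolation=cv2.INTER_CUBIC))
```

```text
[0.49748093 0.21812442 0.36009545] [[-0.001, 0.623, 0.783], [-0.0, 0.783, -0.623], [-1.0, -0.0, -0.0]] -38.503514822989956 [ 0.18  0.14 -0.75  1.48  0.09  1.56 -1.24]
scene lens [(array([287.6, 211.8]), 0.72, array([ 0.5706, -0.0258,  0.232 ]))]
scene hinge [(array([247. , 283.8]), 0.84, array([ 0.7813, -0.0382,  0.232 ]))]
scene pad_top [(array([293.4, 279.5]), 0.93, array([ 0.5651, -0.0134,  0.005 ]))]
scene tray_grip [(array([267.6, 186.5]), 0.88, array([ 0.2513, -0.1888,  0.037 ])), (array([393.6, 272. ]), 0.59, array([0.4975, 0.2243, 0.037 ]))]
scene pocket [(array([429.5, 308.8]), 0.97, array([0.5722, 0.3154, 0.021 ])), (array([261.4, 213.6]), 0.77, array([ 0.3632, -0.1706,  0.021 ]))]
scene ball_center [(array([427.8, 309. ]), 0.68, array([0.5739, 0.3117, 0.021 ]))]
top lens [(array([263. , 177.2]), 0.97, array([ 0.5675, -0.0196,  0.232 ]))]
top hinge [(array([270.4,  79.5]), 0.89, array([ 0.7877, -0.0329,  0.232 ]))]
top pad_top [(array([268. , 185.2]), 0.56, array([ 0.5709, -0.0248,  0.005 ]))]
top tray_grip [(array([327.5, 308. ]), 0.93, array([ 0.2515, -0.1838,  0.037 ])), (array([176.1, 210.5]), 0.84, array([0.4988, 0.2144, 0.037 ]))]
top pocket [(array([145.2, 180.9]), 0.78, array([0.5774, 0.3034, 0.021 ])), (array([322. , 262.1]), 0.73, array([ 0.3687, -0.1698,  0.021 ]))]
top ball_center []
```

View pics/scene5z.png

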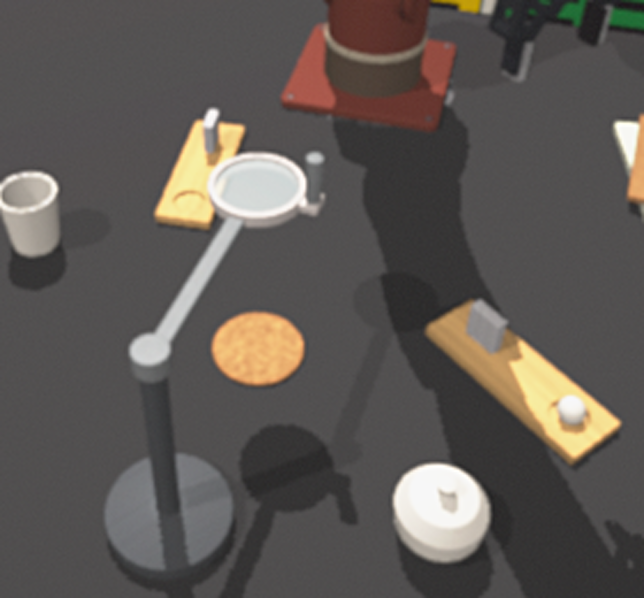

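View pics/top5.png

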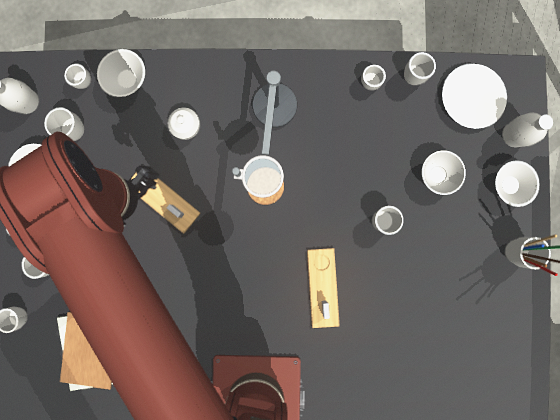

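Request:
send_rows:
  steps:
    - [20, 0, 0, 0]
    - [40, 0, 0, 0]
    - [45, 0, 0, 0]
    - [45, 0, 0, 0]
    - [45, 0, 0, 0]
    - [40, 0, 0, 0]
    - [30, 0, 0, 0]
    - [20, 0, 0, 0]
    - [15, 0, 0, 0]
    - [0, 0, 0, 0]

```text
t: 12.05
tool_pos: [0.4973, 0.2169, 0.0587]
ee_rot: [-2.226, 1.568, -2.901]
wrist_force: [0.2, -0.2, -0.8]
finger_gap: 0.999
```

Run:
```python
from h import *
o=get_obs();t=o["tool_pos"];print(t,o["wrist_force"])
z=2.6
for n,(y0,y1,x0,x1) in [("scene",(200,360,320,500)),("top",(130,260,90,260))]:
  im=camera(n)[:,:,::-1].copy()
  c=cv2.resize(im[y0:y1,x0:x1],None,fx=4,fy=4,interpolation=cv2.INTER_CUBIC)
  for p in ([t[0],t[1],.058],[.4983,.2174,.058],):
    q=((proj(n,p)[0]-[x0,y0])*4).astype(int);print(n,q);cv2.circle(c,tuple(int(v) for v in q),4,(0,0,255),1)
  cv2.imwrite(f"pics/{n}6z.png",c)
```

```text
[0.49731221 0.21693951 0.05870879] [ 0.21127448 -0.15640986 -0.77832247]
scene [287 262]
scene [288 263]
top [333 322]
top [332 321]
```

View pics/scene6z.png

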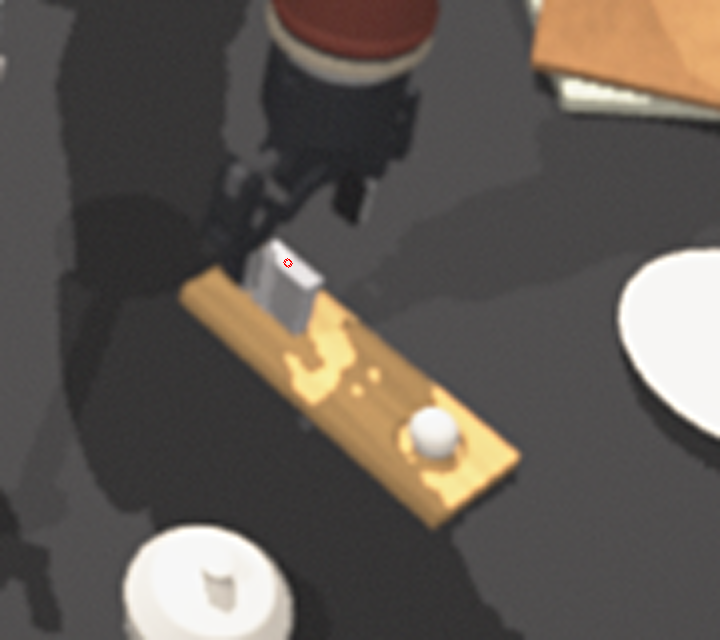

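View pics/top6z.png

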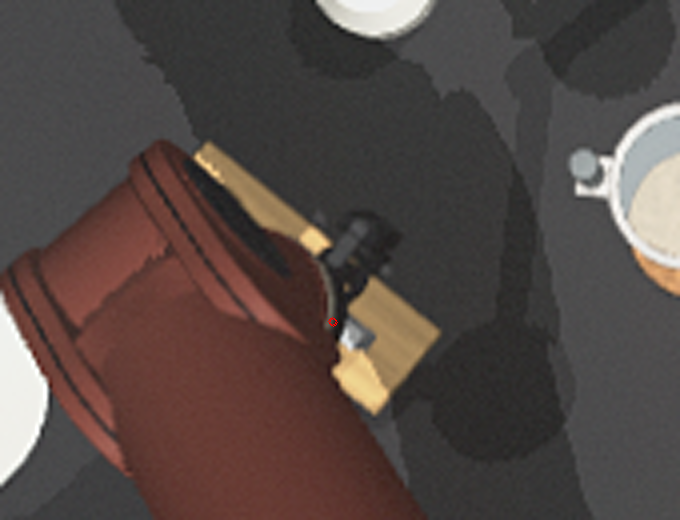

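Request:
send_rows:
  steps:
    - [15, 1, 0, 0]
    - [12, 1, 0, 0]
    - [8, 0, 0, 0]
    - [2, 0, 0, 0]
    - [0, 0, 0, 0]

```text
t: 12.65
tool_pos: [0.4993, 0.219, 0.023]
ee_rot: [-2.388, 1.57, -3.063]
wrist_force: [-0.0, 0.4, -0.3]
finger_gap: 0.997
```

Request:
send_rows:
  steps:
    - [0, 0, 0, 0]
    - [0, 0, 0, 0]
  hand: 35
  grip_force: 60

```text
t: 12.85
tool_pos: [0.4998, 0.2191, 0.0238]
ee_rot: [1.008, 1.57, 0.333]
wrist_force: [-0.2, 0.1, 0.3]
finger_gap: 0.695
```

Request:
send_rows:
  steps:
    - [0, 0, 0, 0]
    - [0, 0, 0, 0]
    - [0, 0, 0, 0]
    - [0, 0, 0, 0]
  hand: 22

```text
t: 13.25
tool_pos: [0.4996, 0.219, 0.0235]
ee_rot: [1.064, 1.571, 0.389]
wrist_force: [0.1, -0.4, 0.6]
finger_gap: 0.219
```

Run:
```python
from h import *
o=get_obs();t=o["tool_pos"];print(t,o["wrist_force"])
for n,(y0,y1,x0,x1) in [("scene",(230,340,350,460))]:
  im=camera(n)[:,:,::-1].copy()
  c=cv2.resize(im[y0:y1,x0:x1],None,fx=5,fy=5,interpolation=cv2.INTER_CUBIC)
  cv2.imwrite(f"pics/{n}7z.png",c)
```

```text
[0.4995912  0.21901063 0.02347365] [ 0.13373423 -0.44417127  0.5536964 ]
```

View pics/scene7z.png

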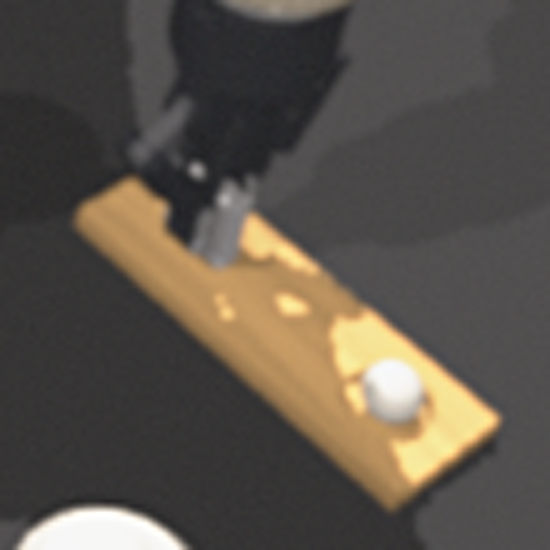

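Ball still in the pocket at crop (393,390); the fingers straddle the plate at (220,230). Closing.

Request:
send_rows:
  steps:
    - [0, 0, 0, 0]
    - [0, 0, 0, 0]
    - [0, 0, 0, 0]
    - [0, 0, 0, 0]
    - [0, 0, 0, 0]
    - [0, 0, 0, 0]
  hand: 0
  grip_force: 80

```text
t: 13.9
tool_pos: [0.4995, 0.2192, 0.0236]
ee_rot: [2.156, 1.571, 1.481]
wrist_force: [-2.8, -0.7, 5.7]
finger_gap: 0.154
```

Request:
send_rows:
  steps:
    - [-1, 0, 0, 0]
    - [-3, 0, 0, 0]
    - [-5, 0, 0, 0]
    - [-6, 0, 0, 0]
    - [-6, 0, 0, 0]
    - [-6, 0, 0, 0]
    - [-6, 0, 0, 0]
    - [-6, 0, 0, 0]
    - [-6, 0, 0, 0]
    - [-6, 0, 0, 0]
    - [-6, 0, 0, 0]
    - [-6, 0, 0, 0]
    - [-5, 0, 0, 0]
    - [-3, 0, 0, 0]
    - [-1, 0, 0, 0]
    - [0, 0, 0, 0]
    - [0, 0, 0, 0]
    - [0, 0, 0, 0]

```text
t: 15.7
tool_pos: [0.4994, 0.2189, 0.0951]
ee_rot: [-2.331, 1.57, -3.006]
wrist_force: [-0.7, -0.2, -3.3]
finger_gap: 0.154
```

Run:
```python
from h import *
o=get_obs();t=o["tool_pos"];print(t,o["wrist_force"],o["ft_torque"])
Rm=R.from_euler("xyz",o["ee_rot"]).as_matrix();print(Rm.round(3))
im=camera("scene")[:,:,::-1];cv2.imwrite("pics/scene8z.png",cv2.resize(im[200:340,330:470],None,fx=4.2,fy=4.2,interpolation=cv2.INTER_CUBIC))
im=camera("top")[:,:,::-1];cv2.imwrite("pics/top8.png",im)
```

```text
[0.49936522 0.21893469 0.09509167] [-0.71682639 -0.16566312 -3.31363296] [-0.03745787  0.09958226 -0.03672554]
[[-0.001  0.625  0.781]
 [-0.     0.781 -0.625]
 [-1.    -0.    -0.   ]]
```

View pics/scene8z.png

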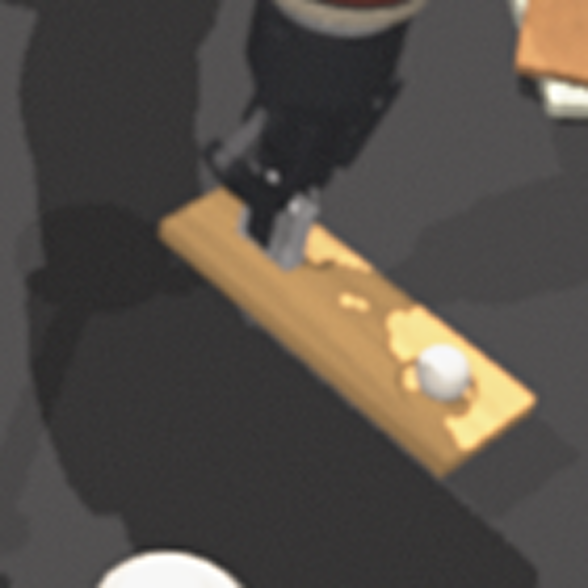

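View pics/top8.png

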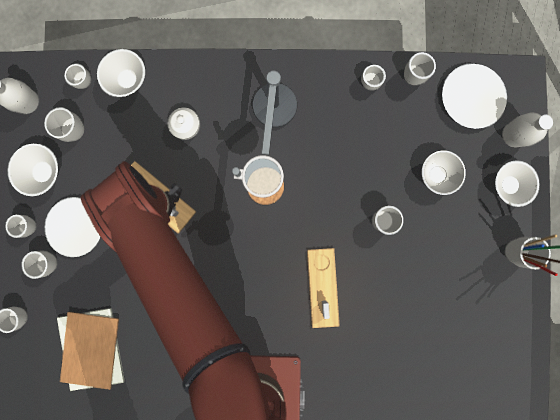

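Request:
send_rows:
  steps:
    - [0, -1.8, 1, 0]
    - [-1, -3.5, 2, 0]
    - [-1, -5.2, 3, 0]
    - [-1, -6.9, 4, 0]
    - [-1, -6.9, 4, 0]
    - [-1, -6.9, 4, 0]
    - [-1, -6.9, 4, 0]
    - [-1, -6.9, 4, 0]
    - [-1, -6.9, 4, 0]
    - [-1, -6.9, 4, 0]
    - [0, -6.9, 4, 0]
    - [0, -6.9, 4, 0]
    - [0, -6.9, 4, 0]
    - [0, -6.9, 4, 0]
    - [0, -6.9, 4, 0]
    - [0, -6.9, 4, 0]
    - [0, -6.9, 4, 0]
    - [0, -5.2, 3, 0]
    - [0, -3.5, 2, 0]
    - [0, -1.8, 1, 0]

```text
t: 17.8
tool_pos: [0.4791, 0.0843, 0.1044]
ee_rot: [0.336, 1.571, -0.339]
wrist_force: [0.1, -0.2, -3.4]
finger_gap: 0.154
```

Run:
```python
from h import *
o=get_obs();t=o["tool_pos"];print(t,o["wrist_force"],o["ft_torque"])
im=camera("scene")[:,:,::-1];cv2.imwrite("pics/scene9.png",im)
```

```text
[0.47913134 0.08427036 0.10437802] [ 0.112169   -0.18191351 -3.36302525] [-0.06468754  0.07673958 -0.02804762]
```

View pics/scene9.png

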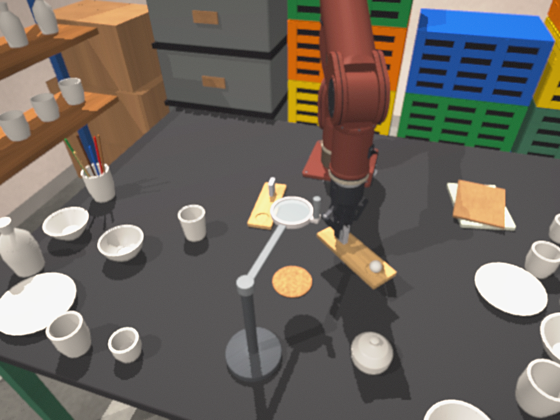

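Request:
send_rows:
  steps:
    - [0, -1.8, 1, 0]
    - [0, -3.5, 2, 0]
    - [0, -5.2, 3, 0]
    - [0, -7, 4, 0]
    - [0, -7, 4, 0]
    - [0, -7, 4, 0]
    - [0, -7, 4, 0]
    - [0, -7, 4, 0]
    - [0, -7, 4, 0]
    - [0, -7, 4, 0]
    - [0, -7, 4, 0]
    - [0, -7, 4, 0]
    - [0, -7, 4, 0]
    - [0, -7, 4, 0]
    - [0, -7, 4, 0]
    - [0, -7, 4, 0]
    - [0, -7, 4, 0]
    - [0, -5.2, 3, 0]
    - [0, -3.5, 2, 0]
    - [0, -1.8, 1, 0]

```text
t: 19.85
tool_pos: [0.4578, -0.0511, 0.1044]
ee_rot: [2.425, 1.571, 1.75]
wrist_force: [0.1, -0.1, -3.6]
finger_gap: 0.151
```

Request:
send_rows:
  steps:
    - [0, -3, 2, 0.008]
    - [0, -3, 2, 0.018]
    - [0, 0, 0, 0.03]
    - [0, 0, 0, 0.035]
    - [0, 0, 0, 0.035]
    - [0, 0, 0, 0.035]
    - [0, 0, 0, 0.035]
    - [0, 0, 0, 0.035]
    - [0, 0, 0, 0.035]
    - [0, 0, 0, 0.035]
    - [0, 0, 0, 0.035]
    - [0, 0, 0, 0.035]
    - [0, 0, 0, 0.035]
    - [0, 0, 0, 0.035]
    - [0, 0, 0, 0.035]
    - [0, 0, 0, 0.035]
    - [0, 0, 0, 0.02]
    - [0, 0, 0, 0.01]
    - [0, 0, 0, 0.005]
    - [0, 0, 0, 0]

```text
t: 21.85
tool_pos: [0.4572, -0.0578, 0.1044]
ee_rot: [2.553, 1.571, 1.332]
wrist_force: [0.4, 0.1, -4.0]
finger_gap: 0.155
```

Run:
```python
from h import *
o=get_obs();t=np.array(o["tool_pos"]);Rm=R.from_euler("xyz",o["ee_rot"]).as_matrix();print(o["t"],t,o["wrist_force"],Rm.round(3).tolist())
print("pocket by kinematics",(t+.12*Rm[:,1]).round(4))
for n in ["scene","top"]:
  im=camera(n)[:,:,::-1];cv2.imwrite(f"pics/{n}10.png",im)
  cv2.imwrite(f"pics/{n}10z.png",cv2.resize(im[150:350,200:400] if n=="scene" else im[110:260,190:340],None,fx=3,fy=3,interpolation=cv2.INTER_CUBIC))
  for q,z in [("lens",.232),("pad_top",.005),("ball_center",.101),("pocket",.101)]:print(n,q,[(np.round(d["pixel"],1),round(d["confidence"],2),atz(n,d["pixel"],z).round(4)) for d in tip_of(n,q)])
```

```text
21.85 [ 0.45722939 -0.0578401   0.10437342] [ 0.35581075  0.14596713 -3.98843094] [[0.0, 0.939, 0.343], [0.0, 0.343, -0.939], [-1.0, 0.0, -0.0]]
pocket by kinematics [ 0.57   -0.0167  0.1044]
scene lens [(array([289.6, 212.8]), 0.8, array([ 0.5726, -0.0207,  0.232 ])), (array([316.8, 208.5]), 0.6, array([0.5421, 0.0321, 0.232 ]))]
scene pad_top [(array([294.3, 279.6]), 0.87, array([ 0.5648, -0.0112,  0.005 ]))]
scene ball_center [(array([288.8, 250.7]), 0.53, array([ 0.5603, -0.0267,  0.101 ]))]
scene pocket [(array([291.1, 252.6]), 0.95, array([ 0.5648, -0.0196,  0.101 ])), (array([261.5, 213.7]), 0.56, array([ 0.4504, -0.1351,  0.101 ]))]
top lens [(array([260.2, 172.5]), 0.65, array([ 0.5779, -0.0133,  0.232 ]))]
top pad_top []
top ball_center []
top pocket [(array([321.6, 263.3]), 0.8, array([ 0.3712, -0.1617,  0.101 ])), (array([266.7, 180.4]), 0.48, array([ 0.574, -0.024,  0.101]))]
```

View pics/scene10z.png

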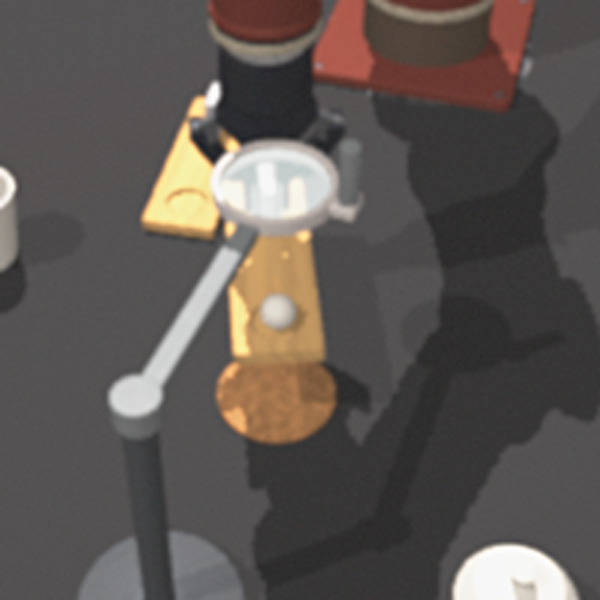

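View pics/top10z.png

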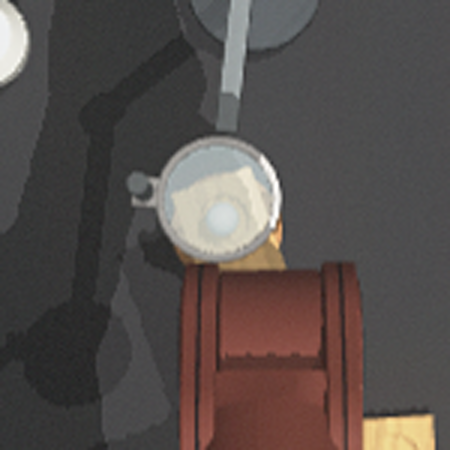

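Run:
```python
from h import *
print("ball top",atz("top",(264-.3,182.3-.3),.101),"lens",atz("top",(263,176),.239),atz("top",(263,176),.232))
s=lambda x,y:(200+x/3-.3,150+y/3-.3)
print("ball scene",atz("scene",s(279,312),.101),"lens",atz("scene",s(276,186),.239))
o=get_obs();t=np.array(o["tool_pos"]);Rm=R.from_euler("xyz",o["ee_rot"]).as_matrix()
g=t.copy();g[2]-=.0236
for a in(.035,-.035):
    p=g+.155*Rm[:,1]+a*np.array([-Rm[1,1],Rm[0,1],0])+[0,0,.012]
    print("front corner top edge",((proj("scene",p)[0]-[200,150])*3).round(0), "with 5mm droop",((proj("scene",p-[0,0,.005])[0]-[200,150])*3).round(0))
```

```text
ball top [ 0.5699034  -0.01661041  0.101     ] lens [ 0.56940357 -0.01981341  0.239     ] [ 0.57018581 -0.01955197  0.232     ]
ball scene [ 0.56712966 -0.01496361  0.101     ] lens [ 0.57573534 -0.01504958  0.239     ]
front corner top edge [323. 351.] with 5mm droop [323. 356.]
front corner top edge [233. 355.] with 5mm droop [233. 360.]
```

Request:
send_rows:
  steps:
    - [0, 2, 0, 0]
    - [0, 0, 0, 0]
    - [0, 0, 0, 0]
    - [0, 0, 0, 0]
    - [0, 0, 0, 0]
    - [0, 0, 0, 0]
    - [0, 0, 0, 0]
    - [0, 0, 0, 0]
    - [0, 0, 0, 0]
    - [0, 0, 0, 0]

```text
t: 23.35
tool_pos: [0.4591, -0.0572, 0.1044]
ee_rot: [1.433, 1.571, 0.212]
wrist_force: [0.4, -0.1, -3.9]
finger_gap: 0.151
```

Run:
```python
from h import *
o=get_obs();print(o["t"],o["tool_pos"],o["wrist_force"],np.abs(o["qd"]).max(),o["finger_gap"])
im=camera("scene")[:,:,::-1];cv2.imwrite("pics/scene11z.png",cv2.resize(im[150:350,200:400],None,fx=3,fy=3))
```

```text
23.35 [ 0.45910693 -0.05720978  0.10438265] [ 0.35666496 -0.12167647 -3.8603215 ] 0.0020681971165404365 0.15074323653086666
```

View pics/scene11z.png

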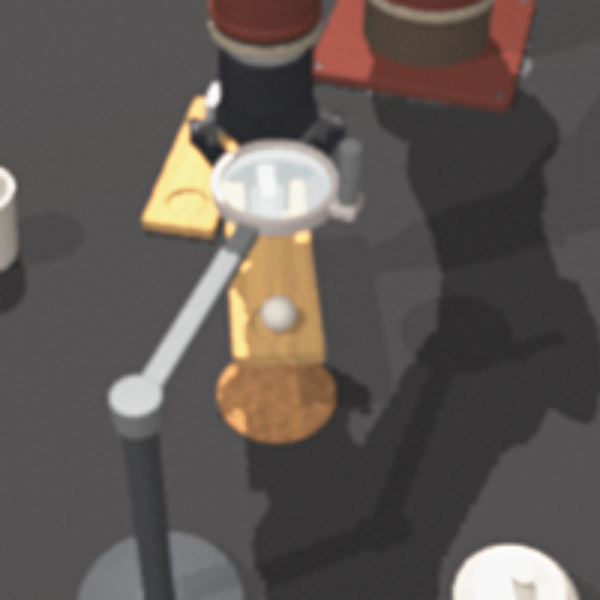

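The ball sits in its pocket at crop (279,313) and the lens is unmoved at (276,186). Handing in.

```bash
python3 -c "
from bench import *
print(sign_off())"
```

```text
the job is handed in; nothing more can be done
None
```

I swung the magnifier over the cork pad by its knob and let go. Then I lifted the tray that stood farther from the base, the one with the ball, and carried it under the lens. I handed the job in at about 23.4 s with the tray held there; `sign_off` gave no verdict.

My last checks, taken just before handing in:
- **Lens over pad:** about 3–6 mm off centre by my own pixel readings, against the 25 mm limit (30 mm at the end).
- **Ball under lens:** about 3 mm off from the top camera and 9 mm from the scene camera, against the 30 mm limit. I then moved the tray 2 mm more and did not measure this again. The ball was still in its pocket in the last picture.
- **Tray:** underside about 81 mm above the table, judged from the gripper height. It droops no more than about 0.03 rad and the arm was still. The wrist carried about 3.9 N, gripping at 80 N. I saw nothing touching the tray.
- **Cup, bowl and pot:** I kept the arm and tray clear of them, and they looked unmoved in the pictures I viewed. I did not measure their positions again at the end.

The two cameras disagreed by up to about 6 mm on the lens position. The network's own lens readings were off by up to about 10 mm, so I relied on the zoomed pictures and the gripper position.

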